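Reset a tripped hotplate through its recessed well

TASK

One of the two yellow hotplates has tripped: it is the one with the red pilot lamp. With the fingertips alone, push its shutter fully open, reach down into the well, press the sunken orange reset key all the way down and keep it down for about two seconds, then let it come up and push the shutter fully shut again. Do not pinch the shutter's ridge or anything else, do not lift or shove the hotplates out of place, and leave the other hotplate (green lamp) and the beaker, jar and bottles alone.

Things in the scene. Friction and masses are not known exactly. Their poses are not given: they have to be found in the camera images.
- tripped: The tripped hotplate, red lamp: loose yellow hotplate, 240 mm deep (own x) by 200 wide (own y) by 85 high, about 2.6 kg. Origin: centre of underside; own x points away from the operator (the robot), z up. A white 140 mm plate covers the rear of the top, 15 mm above it; the control deck (85 mm high) is the strip nearest the robot, own x -120 to -25 mm, with a shuttered well and a lamp
- tripped_well (a point): Tripped unit: centre of the well's mouth, at deck height, own (-78, +48) mm. The well is 46 by 46 mm with sides parallel to the housing, 35 mm deep. Axes as the unit's
- tripped_lamp (a point): Tripped unit: on its red domed pilot lamp, 20 mm across in a 26 mm black bezel, 12 mm high, on the deck at own (-78, -75) mm; this point is at deck height
- tripped_key (a joint): Tripped unit: sunken orange reset key, round, 26 mm across, in the middle of the well. Value in m: 0 up, 0.006 fully down; springs back when let go; 1.5 N starts it, 5 N holds it fully down. Its top is 18 mm below the deck when up
- tripped_key_top (a point): Tripped unit: centre of the top face of the reset key (moves down with it). Axes as the unit's
- tripped_shutter (a joint): Tripped unit: shutter slide, m: 0 shut over the well, 0.056 fully open, growing toward the unit's own -y (toward the lamp). Aluminium plate 56 by 54 by 3 mm on the deck; 1.2 N of friction, stays where left; starts up to 15 mm ajar. The well is quite uncovered from 0.051 on
- tripped_shutter_ribs (a point): Tripped unit: top centre of the push ridge in the middle of the shutter: two black ribs, together 16 mm wide along the unit's y, 36 mm long along its x, standing 12 mm above the shutter plate; this point is 15 mm above the deck. Push the ridge from its side; it moves with the shutter. Axes as the unit's
- tripped_rib_near_well: Tripped unit: the rib on the ridge's own +y side, 36 by 5 by 12 mm, origin under its centre; pushed toward -y to open the shutter
- tripped_rib_near_lamp: Tripped unit: the rib on the ridge's own -y side, 36 by 5 by 12 mm, origin under its centre; pushed toward +y to shut the shutter
- healthy: The healthy hotplate, green lamp, otherwise identical to the tripped one, to be left alone: same sizes, origin and axes
- healthy_key (a joint): Reset key of the healthy unit, m, 0 up; leave alone
- healthy_shutter (a joint): Shutter of the healthy unit, m, 0 shut; leave it where it is
- healthy_shutter_ribs (a point): Healthy unit: top centre of its shutter's push ridge; leave alone
- beaker: Empty glass beaker, 60 mm across, 85 mm high, standing between the units; origin: centre of its underside
- jar: White plastic jar, 44 mm across, 60 mm high, standing between the units, nearer the robot than the beaker; origin: centre of its underside
- amber_bottle: Amber reagent bottle, 68 mm across, 170 mm high, beyond the left unit's outer side; origin: centre of its underside
- green_bottle: Green reagent bottle, 68 mm across, 170 mm high, beyond the right unit's outer side; origin: centre of its underside

How it is judged:
On the way, in this order (a step that is already met when the one before it is completed fails the run):
1. the red-lamp unit's shutter is pushed open (beyond 48 of its 56 mm) (value of joint tripped_shutter above 0.048 m), for 0.1 s.
2. the sunken key is pressed down by the fingers (beyond 4.8 of its 6 mm) and kept down for 1 s (value of joint tripped_key above 0.0048 m and contact force between the fingers and tripped_key above 1 N), for 1 s.
3. the shutter is pushed shut again (within 4 mm) (value of joint tripped_shutter below 0.004 m), for 0.2 s.
At the end, for the whole second after the job is handed in: The tripped unit's shutter is shut within 4 mm, its key is up again (within 1.5 mm), and the unit stands level within 20 mm of where it stood (value of joint tripped_shutter below 0.004 m and value of joint tripped_key below 0.0015 m and distance of tripped from where it was at the start of the episode below 0.02 m and angle between tripped's own z axis and vertical below 0.05 rad and linear speed of tripped below 0.02 m/s); the robot touches nothing.
It fails at once if the shutter's ridge is pinched (both ribs loaded by the fingers beyond 2 N at once) (contact force between the fingers and tripped_rib_near_well above 2 N and contact force between the fingers and tripped_rib_near_lamp above 2 N).
It fails at once if the tripped unit is lifted, tipped or shoved more than 20 mm (distance of tripped from where it was at the start of the episode above 0.02 m or height (world z) of tripped above 0.01 m or angle between tripped's own z axis and vertical above 0.1 rad).
It fails at once if the healthy unit is moved more than 10 mm, its shutter shifted more than 10 mm, or its key pressed (distance of any of healthy, healthy_shutter_ribs from where it was at the start of the episode above 0.01 m or value of joint healthy_key above 0.003 m).
It fails at once if glassware, jar or a bottle is moved more than 15 mm or tipped (distance of any of beaker, jar, amber_bottle, green_bottle from where it was at the start of the episode above 0.015 m or angle between any of beaker, jar, amber_bottle, green_bottle's own z axis and vertical above 0.25 rad).
It also fails if it takes over 54 s, if anything falls off the work surface, if the arm or the gripper's body presses on something with over 40 N, if the wrist force passes 120 N, or if a joint passes its speed limit or range.

ROBOT

A 6-joint arm with a two-finger parallel gripper is mounted at the origin on the work surface. World frame = base frame: x ahead of the robot, y to its left, z up, the work surface at z = 0. Lengths are in m, angles in rad, forces in N, time in s.
With the tool pointing down it reaches from about 0.35 to 0.775 m from the base axis. Payload 7.3 kg.
Tool frame: the origin (TCP) lies midway between the tips of the shut fingers; the grasp point (between the pads) lies 19 mm behind it; z points along the fingers, y is the direction in which the jaws open and shut (so a half turn about z gives the same grasp; the last joint's range is limited). The gripper opens to 92 mm and grips with 3 to 60 N. Pads are 19 mm wide; open, the fingers measure 130 mm over their backs; the gripper's body (75 mm by 190 mm) begins 47 mm behind the grasp point.
Start: joints at [-1.37, 0.342, 1.524, -0, 1.275, -0.146], TCP at [0.178, -0.494, 0.188] pointing down, gripper open.
Joint ranges: [-2.53, 2.53], [-0.77, 2.02], [0.04, 2.7], [-1, 4.14], [0.28, 2.66], [-3.11, 3.11]. Speed limits (rad/s): [2.57, 2.57, 3.14, 3.14, 3.14, 3.14].

INTERFACE

Orientations are given as a 3x3 rotation matrix whose columns are the frame's x, y, z axes.
In Python, from plant import arm gives the robot as it stands. The module is installed in compiled form; this text tells all that it offers.
- The arm moves only by the tool apply_moves, never from a script. Its argument "increments" is a list of rows, each a list of 3 entries, a list of its own where there are three numbers: the opening, from 0 (shut) to 1 (fully open), then the shift along the tool's x, y, z in mm, then the turn about the tool's z in degrees. In form: [[gripper, [tx, ty, tz], yaw], ...]. A call has 1 to 12 rows; each row shifts and turns the pose as measured when the row begins, along the tool's axes as they then stand; what a row does not reach is not made up. A row lasts 1/12 s, in which the tool goes at most 41.7 mm and 7.16 degrees, less where a joint would pass 70% of its speed; a pose out of reach is approached as far as the arm can. A call with a gripper value outside its range is refused whole. The fingers move at their own pace and stop on an object; "newtons" is the grip in N (left out, the last holds). Time passes only in rows, so rows that do not move let the fingers close. It gives the time, the measured TCP pose, the force and the opening at its end, in the units of the state.
- arm.state(): the state, without advancing time (a new reading comes with each control period).
- arm.get_image(name): name is "scene" or "top" or "wrist"; returns a dict with "img" (420x560x3 uint8, red, green, blue), "z_map" (420x560 float32, m along the optical axis (not along the pixel's ray), 0 where there is no reading), "fovy" (degrees; the focal length in pixels is half the picture's height over the tangent of half this angle, whatever the lens; pixels are square), "cx", "cy" (the principal point, pixels), "R" (3x3) and "t" (3): a world point X has camera coordinates R X + t. Camera axes: x right, y down, z forward; pixel columns grow to the right and rows downward; lengths in m; the calibration is good to about 2 mm. A picture is of the moment at which its call begins.
- arm.sign_off(): hands the job in, once; it reports no verdict.
The state is a dict: "clock": time; "joint_pos": joint angles; "joint_vel": joint speeds; "joint_torque": joint torques, N m; "tcp_pos": TCP position; "eef_rot": TCP orientation; "contact_force": force on the tool from outside, world axes, zero at the start; "wrist_torque": the same for the moment, N m; "finger_gap": finger opening in m.
Only numpy, scipy, OpenCV 4.12 (cv2) and the standard library are available. Lean on these libraries where they do the work, as an engineer would, in place of code of your own. Each camera call takes 0.05 s, during which the arm holds its last target.

## Working session

There is one attempt and no reset: what is moved stays moved. The work goes in short steps, Python scripts to look and compute and a tool call to move; the robot and the scene stay as the last step left them, time stands still between calls to the robot, and variables do not carry over. Pictures are saved under pics/ and viewed, and the job is handed in when it is done.

Besides the shell and the picture viewer there is one more tool, called after "Request:" in YAML: its name, and indented under it one key for each argument. apply_moves: Moves the arm, as the interface text tells. Its arguments: {"type":"object","properties":{"increments":{"type":"array"},"newtons":{"type":"number"}},"required":["increments"]}

```bash
mkdir -p pics; cat > h.py <<'E'
import numpy as np,cv2
from plant import arm
def cam(n):
    d=arm.get_image(n); h=d['img'].shape[0]; d['f']=h/2/np.tan(np.radians(d['fovy'])/2); d['R']=np.array(d['R']);d['t']=np.array(d['t']); return d
def save(d,p): cv2.imwrite(p,cv2.cvtColor(d['img'],cv2.COLOR_RGB2BGR))
def ray(d,u,v,z):
    c=-d['R'].T@d['t']; r=d['R'].T@np.array([(u-d['cx'])/d['f'],(v-d['cy'])/d['f'],1]); return c+r*(z-c[2])/r[2]
def proj(d,X):
    p=d['R']@np.array(X)+d['t']; return p[:2]/p[2]*d['f']+[d['cx'],d['cy']]
E
python3 - <<'E'
from h import *
print({k:np.round(v,3) for k,v in arm.state().items()})
for n in ['scene','top','wrist']:
    d=cam(n); save(d,f'pics/{n}0.png'); print(n,d['fovy'],d['cx'],d['cy'],np.round(-d['R'].T@d['t'],3),np.round(d['R'],2).tolist())
E
```

```text
{'clock': np.float64(0.0), 'joint_pos': array([-1.37 ,  0.343,  1.525, -0.   ,  1.275, -0.146]), 'joint_vel': array([ 0.001,  0.002, -0.   , -0.   ,  0.   ,  0.002]), 'joint_torque': array([-1.0000e-03, -4.3124e+01, -2.4422e+01,  7.2000e-02,  5.6000e-02,
       -0.0000e+00]), 'tcp_pos': array([ 0.178, -0.493,  0.188]), 'eef_rot': array([[ 0.94 ,  0.34 , -0.   ],
       [ 0.34 , -0.94 ,  0.002],
       [ 0.   , -0.002, -1.   ]]), 'contact_force': array([-0.181,  0.211,  0.277]), 'wrist_torque': array([ 0.024,  0.016, -0.029]), 'finger_gap': np.float64(0.092)}
scene 56.91676975971185 276.684747780955 210.7316119608569 [1.019 0.606 0.728] [[-0.79, 0.61, 0.0], [0.39, 0.52, -0.76], [-0.46, -0.6, -0.65]]
top 55.204847954813616 284.88083559085476 208.3296115618718 [ 0.452 -0.008  1.091] [[-0.03, -1.0, 0.01], [-0.99, 0.03, -0.11], [0.11, -0.01, -0.99]]
wrist 69.23528205740129 279.27561177912474 208.032388333106 [ 0.255 -0.466  0.385] [[0.34, -0.94, -0.0], [-0.9, -0.32, 0.3], [-0.28, -0.1, -0.95]]
```

View pics/top0.png

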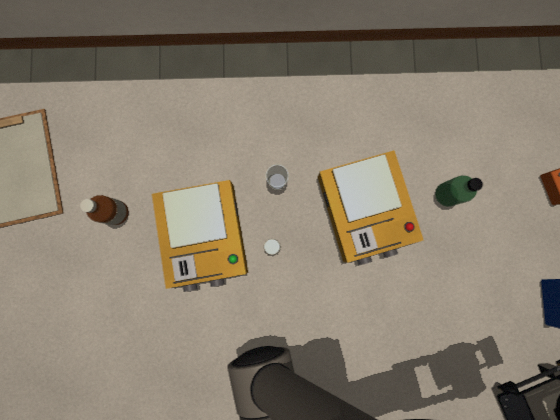

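View pics/scene0.png

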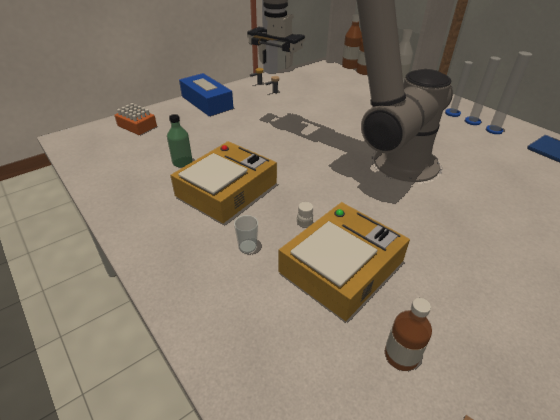

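View pics/wrist0.png

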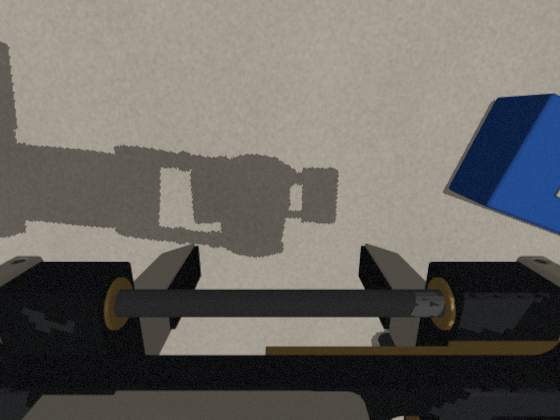

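Top view: the red lamp is at (409,227) on the right-hand unit. Its shutter with two dark ribs is at about (364,240). The beaker and jar are at (277,180) and (272,247), and the green bottle at (460,190). Next I'll measure the tripped unit.

```bash
python3 - <<'E'
from h import *
d=cam('top'); im=d['img']; hsv=cv2.cvtColor(im,cv2.COLOR_RGB2HSV)
crop=im[140:280,300:440]; cv2.imwrite('pics/crop0.png',cv2.cvtColor(cv2.resize(crop,None,fx=4,fy=4,interpolation=cv2.INTER_CUBIC),cv2.COLOR_RGB2BGR))
H,S,V=[hsv[...,i].astype(int) for i in range(3)]
roi=np.zeros(H.shape,bool); roi[140:275,305:435]=1
red=roi&((H<6)|(H>172))&(S>150)&(V>80)
v,u=np.nonzero(red); print('lamp px',u.mean(),v.mean(),len(u)); lamp=ray(d,u.mean(),v.mean(),.092); print('lamp',lamp)
wh=(roi&(S<60)&(V>190)).astype(np.uint8)
n,l,s,c=cv2.connectedComponentsWithStats(wh); k=1+np.argmax(s[1:,4]); print('plate',s[k])
cnt=cv2.findContours((l==k).astype(np.uint8),0,2)[0][0]; r=cv2.minAreaRect(cnt); b=cv2.boxPoints(r)
P=np.array([ray(d,*p,.100) for p in b]); print(P, np.linalg.norm(np.diff(P,axis=0),axis=1)); print('centre',P.mean(0))
for i in range(3): e=P[i+1]-P[i]; print(np.degrees(np.arctan2(e[1],e[0])))
pc=P.mean(0); dl=lamp-pc; print(dl)
# depth of deck
v,u=np.nonzero(roi&(H>10)&(H<30)&(S>150)&(V>150)); 
zz=d['z_map'][v,u]; X=np.stack([(u-d['cx'])/d['f']*zz,(v-d['cy'])/d['f']*zz,zz],1); W=(X-d['t'])@d['R']; print('yellow z pct',np.percentile(W[:,2],[5,25,50,75,95]))
E
```

```text
lamp px 409.29787234042556 226.29787234042553 47
lamp [ 0.50761412 -0.32899783  0.092     ]
plate [ 334  155   67   66 2820]
[[ 0.65630508 -0.14466278  0.1       ]
 [ 0.69279006 -0.27439632  0.1       ]
 [ 0.56032862 -0.30669832  0.1       ]
 [ 0.52505448 -0.17857588  0.1       ]] [0.13476626 0.13634314 0.13288952]
centre [ 0.60861956 -0.22608332  0.1       ]
-74.29241878792172
-166.29535292041322
105.39307503556867
[-0.10100544 -0.10291451 -0.008     ]
yellow z pct [0.08205587 0.08388501 0.08509737 0.08638254 0.08816232]
```

View pics/crop0.png

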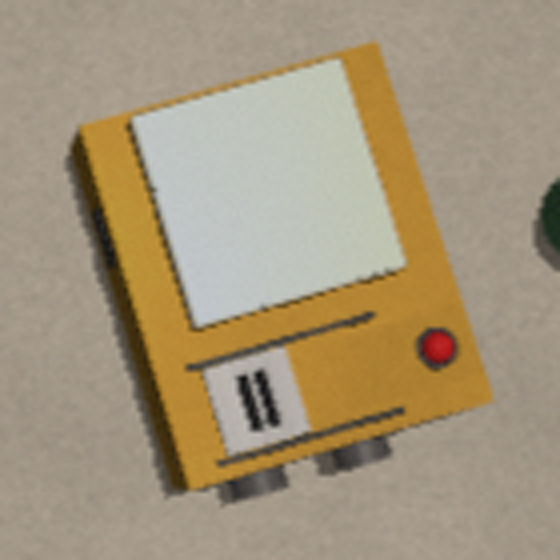

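Request:
apply_moves:
  increments:
    - [0,[0,0,-25],0]
    - [0,[0,0,-25],0]
    - [0,[37,-16,0],0]
    - [0,[37,-16,0],0]
    - [0,[37,-16,0],0]
    - [0,[37,-16,0],0]
    - [0,[37,-16,0],0]
    - [0,[37,-16,0],0]
    - [0,[37,-16,0],0]
    - [0,[37,-16,0],0]
    - [0,[37,-16,0],0]
    - [0,[37,-16,0],0]
  newtons: 20

```text
clock: 1.2
tcp_pos: [0.4771, -0.2131, 0.2382]
eef_rot: [[0.946, 0.325, -0.002], [0.325, -0.946, 0.003], [-0.001, -0.003, -1.0]]
contact_force: [0.7, -1.8, 0.0]
finger_gap: 0.0163
```

Request:
apply_moves:
  increments:
    - [0,[0,0,0],-7]
    - [0,[0,0,0],-7]
    - [0,[0,0,0],-7]
    - [0,[0,0,0],-7]
    - [0,[0,0,0],-7]
    - [0,[0,0,0],-7]
    - [0,[0,0,0],-7]
    - [0,[0,0,0],-7]
    - [0,[0,0,0],-7]
    - [0,[0,0,0],-7]
    - [0,[0,0,0],-7]
    - [0,[0,0,0],-7]

```text
clock: 2.2
tcp_pos: [0.4827, -0.2022, 0.2347]
eef_rot: [[-0.259, 0.966, -0.006], [0.966, 0.259, 0.009], [0.01, -0.003, -1.0]]
contact_force: [0.1, 1.3, -0.3]
finger_gap: 0.0006
```

```bash
python3 - <<'E'
from h import *
s=arm.state(); print(s['clock'],s['tcp_pos'],np.degrees(np.arctan2(s['eef_rot'][1,0],s['eef_rot'][0,0])),s['finger_gap'],s['joint_pos'],np.round(s['eef_rot'],3))
d=cam('wrist'); save(d,'pics/w1.png'); d=cam('top'); save(d,'pics/t1.png'); cv2.imwrite
E
```

```text
2.2 [ 0.48265173 -0.20221568  0.2346898 ] 105.03559941565916 0.000647068603471367 [-0.54637678  0.3122908   1.43756401  0.00457451  1.40104953 -0.80960686] [[-0.259  0.966 -0.006]
 [ 0.966  0.259  0.009]
 [ 0.01  -0.003 -1.   ]]
```

View pics/w1.png

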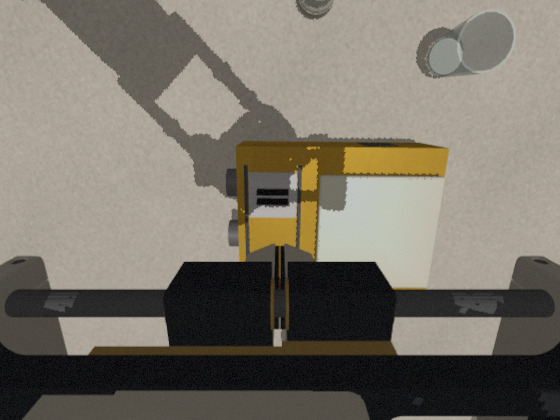

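The wrist view shows the shutter's two ribs at about (272,196), the deck's front-left edge along column ~240 and the far +y edge of the top along row ~147. Next I'll turn these into positions.

```bash
python3 - <<'E'
from h import *
s=arm.state(); d=cam('wrist'); im=d['img']
cv2.imwrite('pics/w1c.png',cv2.cvtColor(cv2.resize(im[130:300,220:360],None,fx=4,fy=3.5,interpolation=cv2.INTER_CUBIC),cv2.COLOR_RGB2BGR))
print('tcp px',proj(d,s['tcp_pos']))
g=cv2.cvtColor(im,cv2.COLOR_RGB2GRAY)
m=np.zeros_like(g); m[180:212,252:294]=(g[180:212,252:294]<45); 
n,l,st,c=cv2.connectedComponentsWithStats(m)
print(st[1:],c[1:])
v,u=np.nonzero(m); b=[u.min()-.5,u.max()+.5,v.min()-.5,v.max()+.5]; print(b)
th=np.radians(14.9); ox=np.array([np.cos(th),np.sin(th)]); oy=np.array([-ox[1],ox[0]])
A=ray(d,(b[0]+b[1])/2,(b[2]+b[3])/2,.1); print('ridge centre',A, 'size',[(ray(d,b[1],b[2],.1)-ray(d,b[0],b[2],.1))[:2]@ox,(ray(d,b[0],b[2],.1)-ray(d,b[0],b[3],.1))[:2]@oy])
# white plate left edge & yaw : fit top edge of yellow/white boundary
hsv=cv2.cvtColor(im,cv2.COLOR_RGB2HSV); w=(hsv[...,1]<60)&(hsv[...,2]>150)
pts=[]
for u in range(355,436,5):
    col=np.nonzero(w[160:200,u])[0]; pts.append(ray(d,u,160+col[0]-.5,.1)[:2])
vx,vy,x0,y0=cv2.fitLine(np.array(pts,np.float32),cv2.DIST_HUBER,0,.01,.01).ravel(); print('plate +y edge yaw',np.degrees(np.arctan2(vy,vx)),(np.array([x0,y0])))
lamp=np.array([0.5076,-0.3290]); wc=lamp+.123*oy; print('well by lamp',wc,'ridge rel well own',(A[:2]-wc)@ox,(A[:2]-wc)@oy)
# shutter gray extents: rows along column 262
for u in (252,262,292): print(u,[(r,hsv[r,u].tolist()) for r in range(140,225,3)])
E
```

```text
tcp px [280.04094778 234.1943872 ]
[[257 189  31   6 186]
 [257 198  31   7 194]] [[272.         191.5       ]
 [271.56701031 201.3556701 ]]
[np.float64(256.5), np.float64(287.5), np.float64(188.5), np.float64(204.5)]
ridge centre [ 0.47568991 -0.21237298  0.1       ] size [np.float64(0.034780903702684926), np.float64(0.018692526104877233)]
plate +y edge yaw 14.722865 [ 0.6008048  -0.15464862]
well by lamp [ 0.47597267 -0.21013574] ridge rel well own -0.0008485166687428256 -0.0020893033072498244
252 [(140, [17, 49, 99]), (143, [21, 216, 84]), (146, [20, 191, 92]), (149, [21, 198, 98]), (152, [20, 193, 98]), (155, [19, 195, 97]), (158, [21, 213, 96]), (161, [20, 175, 99]), (164, [20, 186, 100]), (167, [20, 203, 99]), (170, [21, 183, 99]), (173, [15, 5, 93]), (176, [15, 6, 89]), (179, [6, 13, 95]), (182, [20, 8, 93]), (185, [18, 13, 96]), (188, [173, 12, 88]), (191, [165, 5, 94]), (194, [15, 11, 89]), (197, [10, 9, 88]), (200, [0, 3, 94]), (203, [12, 14, 93]), (206, [36, 14, 92]), (209, [15, 6, 89]), (212, [15, 7, 143]), (215, [17, 10, 176]), (218, [21, 181, 173]), (221, [21, 185, 170]
[... 567 characters left out ...]
, 177]), (218, [21, 183, 176]), (221, [21, 179, 175]), (224, [21, 183, 173])]
292 [(140, [20, 52, 99]), (143, [20, 191, 84]), (146, [20, 199, 87]), (149, [21, 182, 98]), (152, [21, 191, 95]), (155, [20, 203, 94]), (158, [21, 204, 95]), (161, [22, 214, 93]), (164, [20, 186, 96]), (167, [22, 212, 95]), (170, [19, 195, 97]), (173, [0, 6, 90]), (176, [15, 8, 187]), (179, [12, 7, 184]), (182, [18, 7, 185]), (185, [18, 7, 186]), (188, [10, 9, 174]), (191, [15, 5, 95]), (194, [30, 3, 90]), (197, [38, 11, 90]), (200, [0, 0, 88]), (203, [23, 6, 168]), (206, [12, 7, 174]), (209, [8, 6, 175]), (212, [12, 7, 179]), (215, [12, 7, 176]), (218, [21, 156, 178]), (221, [21, 177, 179]), (224, [21, 182, 178])]
```

View pics/w1c.png

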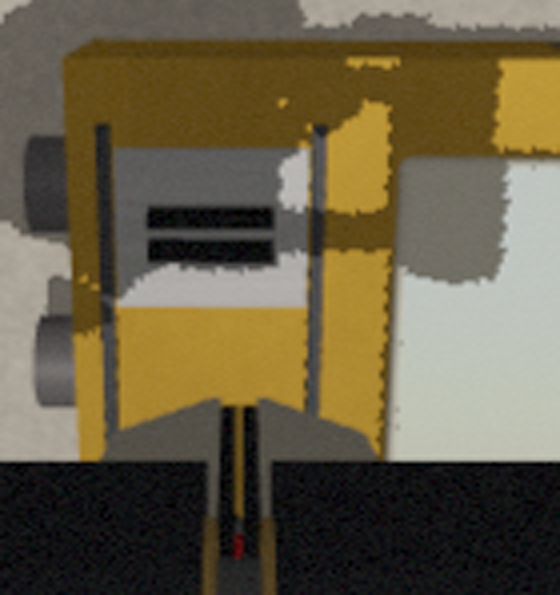

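Request:
apply_moves:
  increments:
    - [0,[10,-5,0],0]
    - [0,[9,-4,10],0]
    - [0,[0,0,20],0]
    - [0,[0,0,25],0]
    - [0,[0,0,25],0]
    - [0,[0,0,20],0]
    - [0,[0,0,15],0]
    - [0,[0,0,10],0]
    - [0,[0,0,5],0]
    - [0,[0,0,0],0]

```text
clock: 3.18
tcp_pos: [0.4689, -0.1847, 0.1006]
eef_rot: [[-0.207, 0.978, -0.002], [0.978, 0.207, 0.007], [0.007, -0.0, -1.0]]
contact_force: [-0.1, 0.7, 1.1]
finger_gap: 0.0005
```

```bash
cat >> h.py <<'E'
th=np.radians(14.75); OX=np.array([np.cos(th),np.sin(th)]); OY=np.array([-OX[1],OX[0]]); WC=np.array([.476,-.2105])
def own():
    s=arm.state(); p=s['tcp_pos'][:2]-WC; f=s['contact_force']
    print('t %.2f own x %.1f y %.1f z %.1f yaw %.2f force own %.1f %.1f z %.1f gap %.4f'%(s['clock'],p@OX*1e3,p@OY*1e3,s['tcp_pos'][2]*1e3,np.degrees(np.arctan2(s['eef_rot'][1,0],s['eef_rot'][0,0])),f[:2]@OX,f[:2]@OY,f[2],s['finger_gap'])); print(np.round(s['eef_rot'],3).tolist())
E
python3 - <<'E'
from h import *
own(); d=cam('wrist'); save(d,'pics/w2.png')
E
```

```text
t 3.18 own x -0.3 y 26.8 z 100.6 yaw 101.92 force own 0.0 0.7 z 1.1 gap 0.0005
[[-0.207, 0.978, -0.002], [0.978, 0.207, 0.007], [0.007, -0.0, -1.0]]
```

View pics/w2.png

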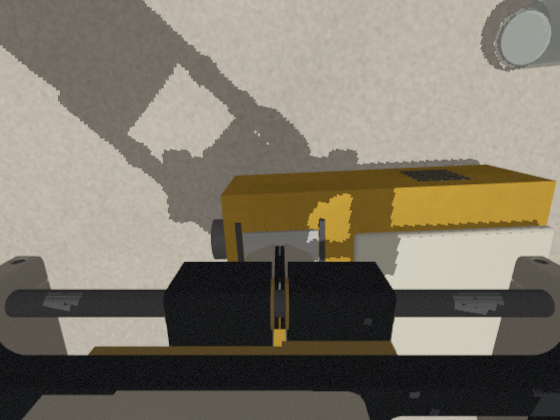

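The fingertips sit over the shutter's +y part and hide the ridge. The rails show at (240,240) and (322,240). Yaw has drifted about 3°, so I'll correct it, lower 8 mm and push.

Request:
apply_moves:
  increments:
    - [0,[0,0,4],-2]
    - [0,[0,0,4],-1]
    - [0,[0,0,0],0]

```text
clock: 3.48
tcp_pos: [0.4708, -0.1857, 0.0952]
eef_rot: [[-0.256, 0.967, 0.003], [0.967, 0.256, 0.004], [0.003, 0.004, -1.0]]
contact_force: [0.1, 0.6, 1.3]
finger_gap: 0.0003
```

```bash
python3 -c "
from h import *
own()"
```

```text
t 3.48 own x 1.3 y 25.3 z 95.2 yaw 104.83 force own 0.2 0.5 z 1.3 gap 0.0003
[[-0.256, 0.967, 0.003], [0.967, 0.256, 0.004], [0.003, 0.004, -1.0]]
```

Request:
apply_moves:
  increments:
    - [0,[-2,-1,3],0]
    - [0,[-5,0,0],0]
    - [0,[-5,0,0],0]
    - [0,[-5,0,0],0]
    - [0,[-5,0,0],0]
    - [0,[-5,0,0],0]

```text
clock: 3.98
tcp_pos: [0.4784, -0.2149, 0.0941]
eef_rot: [[-0.253, 0.967, 0.006], [0.967, 0.253, 0.002], [0.0, 0.006, -1.0]]
contact_force: [-0.5, -0.1, -0.9]
finger_gap: 0.0005
```

```bash
python3 -c "
from h import *
own()"
```

```text
t 3.98 own x 1.2 y -4.9 z 94.1 yaw 104.66 force own -0.6 0.0 z -0.9 gap 0.0005
[[-0.253, 0.967, 0.006], [0.967, 0.253, 0.002], [0.0, 0.006, -1.0]]
```

```bash
python3 - <<'E'
from h import *
d=cam('wrist'); im=d['img']
cv2.imwrite('pics/w3c.png',cv2.cvtColor(cv2.resize(im[150:300,200:380],None,fx=4,fy=4,interpolation=cv2.INTER_CUBIC),cv2.COLOR_RGB2BGR))
d=cam('top'); cv2.imwrite('pics/t3c.png',cv2.cvtColor(cv2.resize(d['img'][140:280,300:440],None,fx=4,fy=4,interpolation=cv2.INTER_CUBIC),cv2.COLOR_RGB2BGR))
E
```

```text
(no output)
```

View pics/w3c.png

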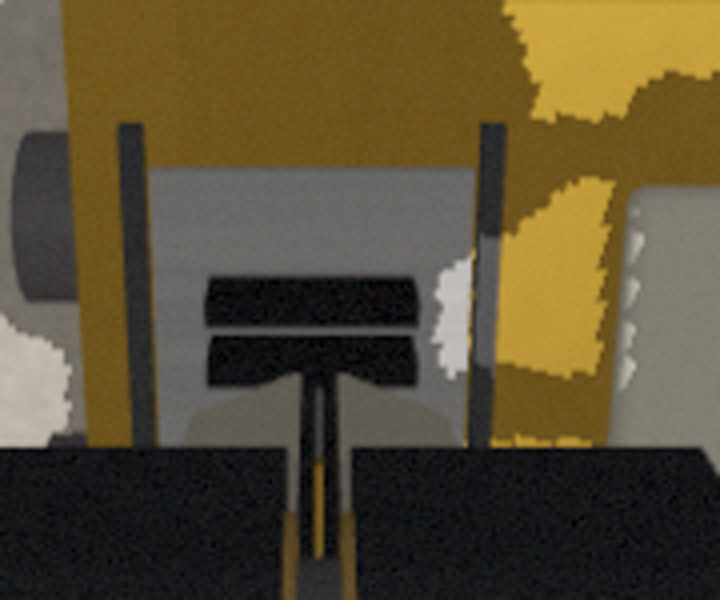

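View pics/t3c.png

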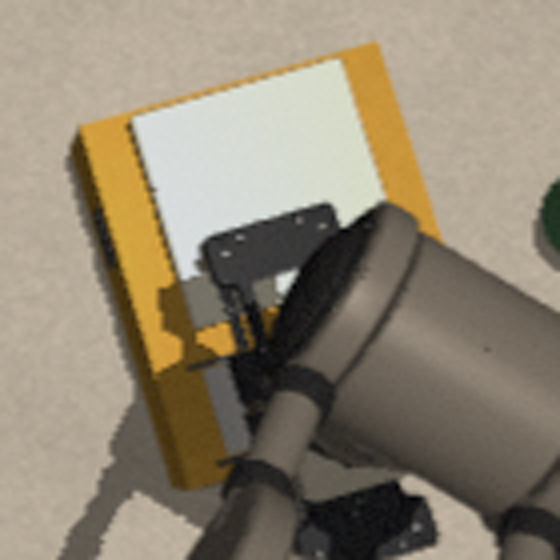

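```bash
python3 - <<'E'
from h import *
d=cam('wrist'); s=arm.state(); print(proj(d,s['tcp_pos']), [proj(d,s['tcp_pos']+np.array([*(OY*k),dz])) for k,dz in ((.0095,0),(-.0095,0),(0,.02),(0,.04))])
O=lambda u,v,z:((ray(d,u,v,z)[:2]-WC)@np.c_[OX,OY]*1e3).round(1)
print('ribs',O(251.5,219,.1),O(304.5,219,.1),'lower edge',O(278,246.5,.1), 'edge of shutter',O(278,150+167/4,.088),'tip row',O(280,243,.1))
own()
z=d['z_map']; 
for v in (190,200,210,222,232,238,242,248,255): 
    for u in (262,280): 
        Z=z[v,u]; X=np.array([(u-d['cx'])/d['f']*Z,(v-d['cy'])/d['f']*Z,Z]); W=d['R'].T@(X-d['t']); print(v,u,'own',((W[:2]-WC)@np.c_[OX,OY]*1e3).round(1),'z',(W[2]*1e3).round(1))
E
```

```text
[279.8475258  233.22930792] [array([279.80497918, 220.42714319]), array([279.88894899, 245.6934354 ]), array([280.09000376, 245.12604174]), array([280.38552343, 259.62516994])]
ribs [-17.8   8.2] [17.5  8. ] lower edge [ -0.3 -11.9] edge of shutter [-0.1 23.8] tip row [ 1.1 -9.3]
t 4.13 own x 1.1 y -4.6 z 93.9 yaw 104.63 force own 0.6 -0.3 z 0.0 gap 0.0007
[[-0.253, 0.968, 0.006], [0.968, 0.253, 0.002], [0.001, 0.006, -1.0]]
190 262 own [-11.1  24.8] z 86.8
190 280 own [ 1.3 24.5] z 85.9
200 262 own [-11.1  18.6] z 90.1
200 280 own [ 1.3 18.3] z 89.4
210 262 own [-11.3  10.8] z 88.5
210 280 own [ 1.3 10.9] z 89.1
222 262 own [-11.   5.] z 97.2
222 280 own [1.2 4.6] z 96.3
232 262 own [-11.6  -5.1] z 90.1
232 280 own [ 1.2 -5.8] z 88.6
238 262 own [-11.2  -6. ] z 98.9
238 280 own [ 1.1 -6.4] z 98.2
242 262 own [-11.1  -7.8] z 101.6
242 280 own [ 1.1 -8. ] z 101.2
248 262 own [-9.   5.7] z 140.1
248 280 own [0.9 3.7] z 135.9
255 262 own [-8.5  5.8] z 149.0
255 280 own [0.8 4.3] z 146.0
```

The ribs have not moved: depth puts the ridge at about own y −3, although the stated TCP has passed it. The visible fingertips also end higher than the TCP would suggest, so I'll check from the scene camera.

```bash
python3 - <<'E'
from h import *
d=cam('scene'); s=arm.state(); p=proj(d,s['tcp_pos']); print(p); u,v=p.astype(int)
im=d['img'].copy(); c=cv2.cvtColor(cv2.resize(im[v-90:v+50,u-80:u+80],None,fx=5,fy=4.2,interpolation=cv2.INTER_CUBIC),cv2.COLOR_RGB2BGR)
for k in (0,.019,.035,.066):
    q=(proj(d,s['tcp_pos']-k*s['eef_rot'][:,2])-[u-80,v-90])*[5,4.2]; cv2.circle(c,tuple(int(x) for x in q),3,(255,0,255),-1); print(k,q)
cv2.imwrite('pics/s3c.png',c)
E
```

```text
[252.49918217 159.49238744]
0 [402.49591083 380.06802726]
0.019 [401.35246316 357.12418451]
0.035 [400.37041145 337.41883139]
0.066 [398.41596447 298.20188635]
```

View pics/s3c.png

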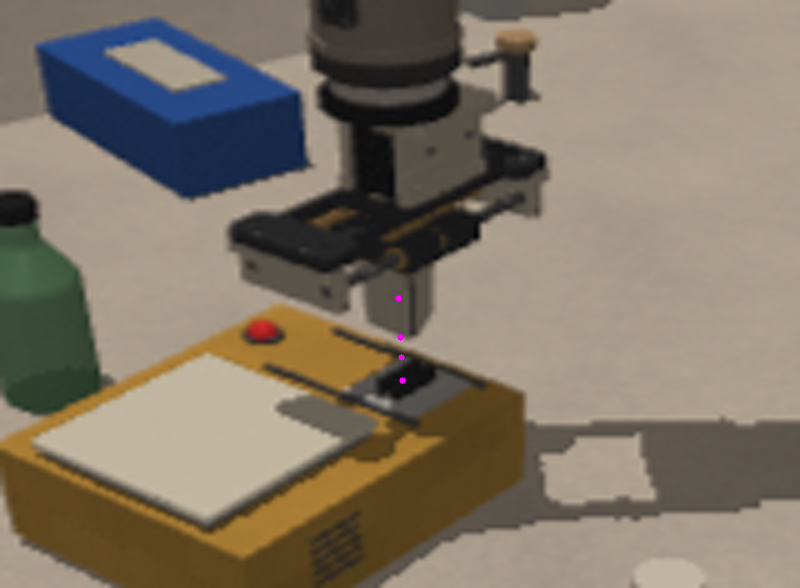

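```bash
python3 - <<'E'
from h import *
s=arm.state(); R=s['eef_rot']; 
def cloud(n,u0,u1,v0,v1):
    d=cam(n); v,u=np.mgrid[v0:v1,u0:u1]; v=v.ravel();u=u.ravel(); Z=d['z_map'][v,u]; X=np.stack([(u-d['cx'])/d['f']*Z,(v-d['cy'])/d['f']*Z,Z],1); W=(X-d['t'])@d['R']; return u,v,(W-s['tcp_pos'])@R*1e3,d
u,v,T,d=cloud('scene',240,265,125,160)
k=(abs(T[:,0])<25)&(abs(T[:,1])<30)&(T[:,2]<-20)&(T[:,2]>-60)
for r in range(135,158):
    q=k&(v==r)
    if q.any(): print(r,u[q].min(),u[q].max(),'tool min',T[q].min(0).round(1),'max',T[q].max(0).round(1))
E
```

```text
141 258 258 tool min [  9.  -17.2 -58.2] max [  9.  -17.2 -58.2]
142 256 258 tool min [  7.7 -14.3 -59.6] max [ 11.4  -7.4 -55.8]
143 245 257 tool min [-11.8 -13.1 -59.5] max [ 11.1  16.1 -53.2]
144 245 257 tool min [ -9.4 -11.9 -59.4] max [ 10.5  18.9 -50.8]
145 246 256 tool min [ -8.   -5.5 -59.3] max [ 11.   18.3 -51. ]
146 247 256 tool min [ -7.3  -3.5 -58.3] max [ 13.   18.7 -47.8]
147 249 255 tool min [ -1.6  -2.2 -55.3] max [ 11.8  17.3 -45.5]
148 251 255 tool min [  2.4  -2.7 -48.4] max [  9.9  11.1 -41.7]
149 253 253 tool min [  8.8   5.8 -42.2] max [  8.8   5.8 -42.2]
```

The stated TCP is not the real fingertip: the shut fingers end about 35–40 mm short of it, and their tips taper. The push passed above the ridge and touched nothing. I'll go back to the +y side and lower by actual contact.

Request:
apply_moves:
  increments:
    - [0,[10,0,0],0]
    - [0,[10,-1,0],0]
    - [0,[8,0,0],0]
    - [0,[0,0,10],0]
    - [0,[0,0,10],0]
    - [0,[0,0,8],0]
    - [0,[0,0,0],0]

```text
clock: 4.82
tcp_pos: [0.468, -0.1804, 0.0649]
eef_rot: [[-0.256, 0.967, 0.005], [0.967, 0.256, 0.003], [0.002, 0.006, -1.0]]
contact_force: [-0.2, -0.2, -1.1]
finger_gap: 0.0005
```

```bash
python3 - <<'E'
from h import *
own(); d=cam('scene'); cv2.imwrite('pics/s4c.png',cv2.cvtColor(cv2.resize(d['img'][90:210,180:320],None,fx=5,fy=5,interpolation=cv2.INTER_CUBIC),cv2.COLOR_RGB2BGR))
E
```

```text
t 4.82 own x -0.0 y 31.2 z 64.9 yaw 104.81 force own -0.3 -0.1 z -1.1 gap 0.0005
[[-0.256, 0.967, 0.005], [0.967, 0.256, 0.003], [0.002, 0.006, -1.0]]
```

View pics/s4c.png

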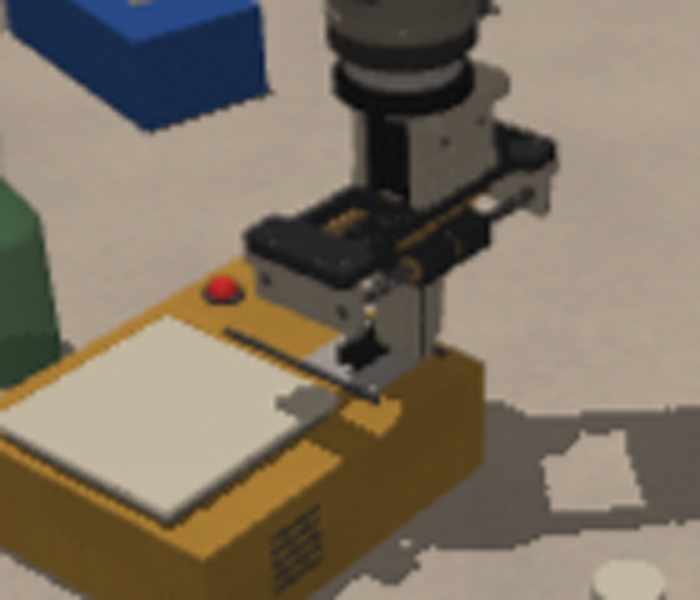

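Request:
apply_moves:
  increments:
    - [0,[-3,0,3],0]
    - [0,[0,0,3],0]
    - [0,[0,0,0],0]

```text
clock: 5.12
tcp_pos: [0.4697, -0.184, 0.0593]
eef_rot: [[-0.256, 0.967, 0.007], [0.967, 0.256, 0.003], [0.001, 0.007, -1.0]]
contact_force: [0.4, -0.2, 0.1]
finger_gap: 0.0005
```

Request:
apply_moves:
  increments:
    - [0,[0,0,2],0]
    - [0,[0,0,2],0]
    - [0,[0,0,0],0]

```text
clock: 5.37
tcp_pos: [0.47, -0.1846, 0.0552]
eef_rot: [[-0.255, 0.967, 0.007], [0.967, 0.255, 0.002], [0.0, 0.008, -1.0]]
contact_force: [-0.5, 0.8, -0.4]
finger_gap: 0.0005
```

```bash
python3 - <<'E'
from h import *
own(); d=cam('scene'); cv2.imwrite('pics/s5c.png',cv2.cvtColor(cv2.resize(d['img'][90:210,180:320],None,fx=5,fy=5,interpolation=cv2.INTER_CUBIC),cv2.COLOR_RGB2BGR))
E
```

```text
t 5.37 own x 0.8 y 26.5 z 55.2 yaw 104.76 force own -0.2 0.9 z -0.4 gap 0.0005
[[-0.255, 0.967, 0.007], [0.967, 0.255, 0.002], [0.0, 0.008, -1.0]]
```

View pics/s5c.png

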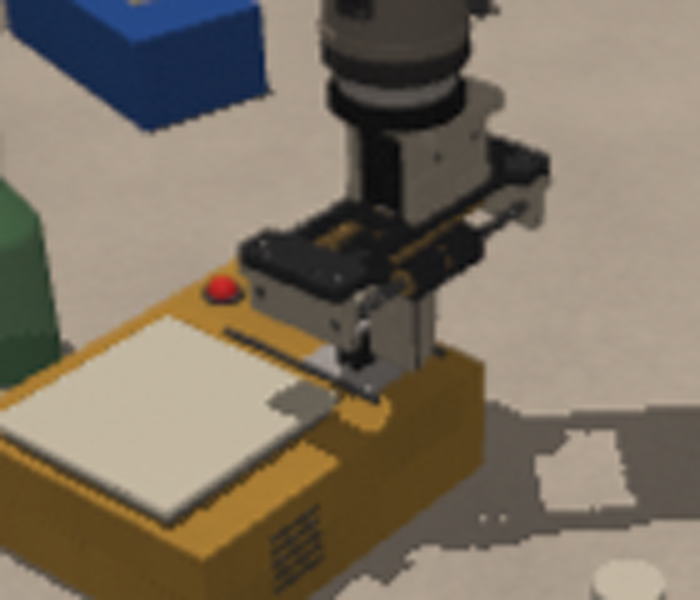

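The fingertips, at about (420,368) in the crop, are nearly down to the shutter plate beside the ridge, and no force has built up yet. I'll keep lowering in small steps.

Request:
apply_moves:
  increments:
    - [0,[0,0,2],0]
    - [0,[0,0,0],0]

```text
clock: 5.58
tcp_pos: [0.4702, -0.1848, 0.0533]
eef_rot: [[-0.255, 0.967, 0.008], [0.967, 0.255, 0.002], [-0.0, 0.008, -1.0]]
contact_force: [-1.0, 0.2, -0.0]
finger_gap: 0.0001
```

Request:
apply_moves:
  increments:
    - [0,[0,0,2],0]
    - [0,[0,0,0],0]

```text
clock: 5.75
tcp_pos: [0.4703, -0.1848, 0.0512]
eef_rot: [[-0.255, 0.967, 0.008], [0.967, 0.255, 0.002], [-0.0, 0.008, -1.0]]
contact_force: [-0.4, 0.7, 0.0]
finger_gap: 0.0004
```

Request:
apply_moves:
  increments:
    - [0,[0,0,2],0]
    - [0,[0,0,0],0]

```text
clock: 5.92
tcp_pos: [0.4708, -0.1852, 0.05]
eef_rot: [[-0.255, 0.967, 0.009], [0.967, 0.255, 0.001], [-0.001, 0.009, -1.0]]
contact_force: [-2.5, -0.0, 3.5]
finger_gap: 0.0004
```

Contact on the shutter plate came at TCP z ≈ 0.050, with 3.5 N. Since the plate's top is at 0.088, the real tip is about 37.5 mm behind the stated TCP. I'll raise 4 mm and push.

Request:
apply_moves:
  increments:
    - [0,[0,0,-4],0]
    - [0,[-4,0,0],0]
    - [0,[-4,0,0],0]
    - [0,[-4,0,0],0]
    - [0,[-4,0,0],0]
    - [0,[-4,0,0],0]
    - [0,[-4,0,0],0]
    - [0,[0,0,0],0]

```text
clock: 6.58
tcp_pos: [0.4773, -0.2104, 0.054]
eef_rot: [[-0.255, 0.967, 0.009], [0.967, 0.255, 0.002], [-0.0, 0.009, -1.0]]
contact_force: [0.9, 0.5, -0.6]
finger_gap: 0.0001
```

```bash
python3 - <<'E'
from h import *
own(); d=cam('wrist'); cv2.imwrite('pics/w6c.png',cv2.cvtColor(cv2.resize(d['img'][150:300,200:380],None,fx=4,fy=4,interpolation=cv2.INTER_CUBIC),cv2.COLOR_RGB2BGR))
E
```

```text
t 6.58 own x 1.3 y -0.2 z 54.0 yaw 104.76 force own 1.0 0.2 z -0.6 gap 0.0001
[[-0.255, 0.967, 0.009], [0.967, 0.255, 0.002], [-0.0, 0.009, -1.0]]
```

View pics/w6c.png

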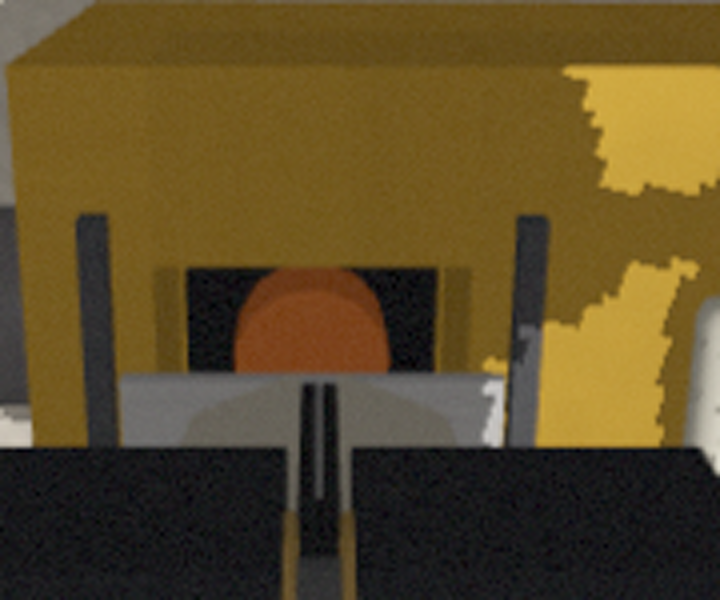

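The shutter is opening: the orange key shows at crop (313,320) and the shutter's edge is at row 373. I'll push on.

Request:
apply_moves:
  increments:
    - [0,[-4,-1,0],0]
    - [0,[-4,0,0],0]
    - [0,[-4,0,0],0]
    - [0,[-4,0,0],0]
    - [0,[-4,0,0],0]
    - [0,[-4,0,0],0]
    - [0,[-4,0,0],0]
    - [0,[-4,0,0],0]
    - [0,[-4,0,0],0]
    - [0,[0,0,0],0]

```text
clock: 7.47
tcp_pos: [0.4851, -0.2458, 0.0536]
eef_rot: [[-0.254, 0.967, 0.005], [0.967, 0.254, 0.008], [0.006, 0.007, -1.0]]
contact_force: [0.4, 1.2, 0.6]
finger_gap: 0.0007
```

```bash
python3 - <<'E'
from h import *
own(); d=cam('wrist'); cv2.imwrite('pics/w7c.png',cv2.cvtColor(cv2.resize(d['img'][120:270,200:380],None,fx=4,fy=4,interpolation=cv2.INTER_CUBIC),cv2.COLOR_RGB2BGR))
E
```

```text
t 7.47 own x -0.2 y -36.5 z 53.6 yaw 104.74 force own 0.7 1.1 z 0.6 gap 0.0007
[[-0.254, 0.967, 0.005], [0.967, 0.254, 0.008], [0.006, 0.007, -1.0]]
```

View pics/w7c.png

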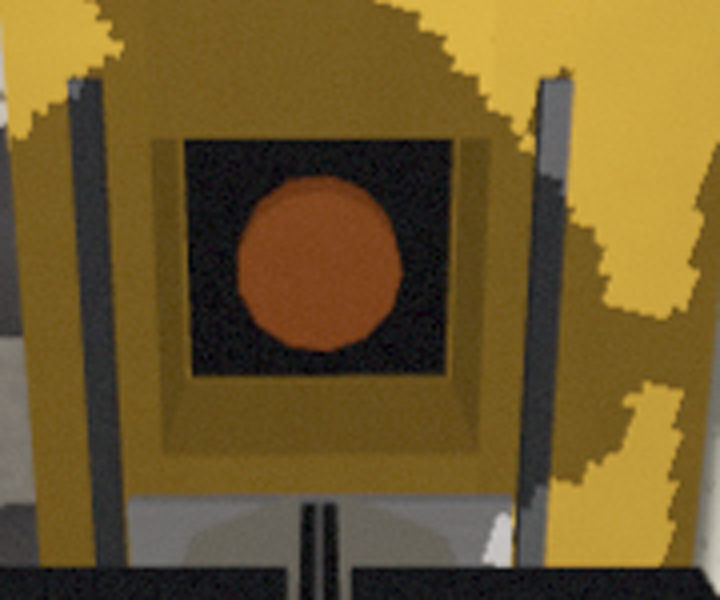

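The well is uncovered. Its mouth spans crop columns 157–485 and rows 138–453, and the key is centred at (320,263). I'll measure how far the shutter's edge is from the well and re-derive the well's centre.

```bash
python3 - <<'E'
from h import *
d=cam('wrist')
O=lambda u,v,z:((ray(d,200+u/4-.4,120+v/4-.4,z)[:2]-WC)@np.c_[OX,OY]*1e3).round(1)
print('mouth corners',O(152,138,.085),O(492,138,.085),O(163,453,.085),O(477,453,.085))
print('key',O(320,263,.067),'shutter edge',O(320,494,.088))
im=d['img']; hsv=cv2.cvtColor(im,cv2.COLOR_RGB2HSV); m=((hsv[...,0]<15)&(hsv[...,1]>150)&(hsv[...,2]>60)).astype(np.uint8); n,l,st,c=cv2.connectedComponentsWithStats(m); k=1+np.argmax(st[1:,4]); print(st[k],c[k]); x,y,w,h,_=st[k]
print('key box',[((ray(d,a,b,.067)[:2]-WC)@np.c_[OX,OY]*1e3).round(1) for a,b in ((x-.5,c[k][1]),(x+w-.5,c[k][1]),(c[k][0],y-.5),(c[k][0],y+h-.5))])
E
```

```text
mouth corners [-23.5  22.9] [22.7 22.8] [-23.8 -22.9] [ 22.3 -23.1]
key [-0.6  1.4] shutter edge [ -0.8 -28.2]
[ 259  164   42   44 1427] [279.19691661 185.51366503]
key box [array([-13.7,   1.3]), array([12.4,  1.3]), array([-0.8, 15. ]), array([ -0.8, -13. ])]
```

The mouth centre is at own (−0.6, 0) of my estimate. The shutter's edge is at −28 mm, which puts the shutter at its 56 mm stop. Next: lift a little, centre over the well and go down.

Request:
apply_moves:
  increments:
    - [0,[3,0,-6],0]
    - [0,[6,0,-6],0]
    - [0,[7,0,0],0]
    - [0,[7,0,0],0]
    - [0,[7,0,0],0]
    - [0,[6,0,0],0]
    - [0,[0,0,0],0]
    - [0,[0,0,0],0]

```text
clock: 8.23
tcp_pos: [0.4753, -0.2088, 0.0676]
eef_rot: [[-0.256, 0.967, 0.008], [0.967, 0.256, 0.003], [0.001, 0.008, -1.0]]
contact_force: [-0.1, 0.4, -0.3]
finger_gap: 0.0003
```

```bash
python3 -c "
from h import *
own()"
```

```text
t 8.23 own x -0.3 y 1.9 z 67.6 yaw 104.81 force own 0.0 0.4 z -0.3 gap 0.0003
[[-0.256, 0.967, 0.008], [0.967, 0.256, 0.003], [0.001, 0.008, -1.0]]
```

Request:
apply_moves:
  increments:
    - [0,[-2,0,4],0]
    - [0,[0,0,6],0]
    - [0,[0,0,6],0]
    - [0,[0,0,6],0]
    - [0,[0,0,5],0]
    - [0,[0,0,4],0]
    - [0,[0,0,0],0]

```text
clock: 8.82
tcp_pos: [0.4758, -0.2113, 0.0321]
eef_rot: [[-0.255, 0.967, 0.006], [0.967, 0.255, 0.004], [0.002, 0.007, -1.0]]
contact_force: [0.0, 0.1, -0.2]
finger_gap: 0.0004
```

```bash
python3 -c "
from h import *
own()"
```

```text
t 8.82 own x -0.4 y -0.8 z 32.1 yaw 104.78 force own 0.0 0.1 z -0.2 gap 0.0004
[[-0.255, 0.967, 0.006], [0.967, 0.255, 0.004], [0.002, 0.007, -1.0]]
```

Request:
apply_moves:
  increments:
    - [0,[0,0,2],0]
    - [0,[0,0,2],0]
    - [0,[0,0,2],0]
    - [0,[0,0,0],0]

```text
clock: 9.15
tcp_pos: [0.4758, -0.2114, 0.0256]
eef_rot: [[-0.255, 0.967, 0.006], [0.967, 0.255, 0.004], [0.002, 0.007, -1.0]]
contact_force: [-0.6, 0.5, 3.5]
finger_gap: 0.0007
```

Request:
apply_moves:
  increments:
    - [0,[0,0,2],0]
    - [0,[0,0,2],0]
    - [0,[0,0,1],0]

```text
clock: 9.4
tcp_pos: [0.476, -0.2116, 0.0225]
eef_rot: [[-0.255, 0.967, 0.007], [0.967, 0.255, 0.003], [0.001, 0.008, -1.0]]
contact_force: [-5.2, 3.3, 18.1]
finger_gap: 0.0007
```

Request:
apply_moves:
  increments:
    - [0,[0,0,0.5],0]
    - [0,[0,0,0.5],0]
    - [0,[0,0,0.5],0]
    - [0,[0,0,0.5],0]

```text
clock: 9.73
tcp_pos: [0.476, -0.2116, 0.0227]
eef_rot: [[-0.256, 0.967, 0.008], [0.967, 0.256, 0.002], [-0.0, 0.009, -1.0]]
contact_force: [-2.9, -0.1, 7.8]
finger_gap: 0.0001
```

Request:
apply_moves:
  increments:
    - [0,[0,0,0.6],0]
    - [0,[0,0,0.6],0]
    - [0,[0,0,0.6],0]
    - [0,[0,0,0.6],0]
    - [0,[0,0,0.6],0]
    - [0,[0,0,0.6],0]
    - [0,[0,0,0.6],0]
    - [0,[0,0,0.6],0]
    - [0,[0,0,0.6],0]
    - [0,[0,0,0.6],0]
    - [0,[0,0,0.6],0]
    - [0,[0,0,0.6],0]

```text
clock: 10.73
tcp_pos: [0.4762, -0.2117, 0.0227]
eef_rot: [[-0.257, 0.966, 0.012], [0.966, 0.257, -0.001], [-0.004, 0.011, -1.0]]
contact_force: [-3.9, 1.4, 8.7]
finger_gap: 0.0006
```

Request:
apply_moves:
  increments:
    - [0,[0,0,0.6],0]
    - [0,[0,0,0.6],0]
    - [0,[0,0,0.6],0]
    - [0,[0,0,0.6],0]
    - [0,[0,0,0.6],0]
    - [0,[0,0,0.6],0]
    - [0,[0,0,0.6],0]
    - [0,[0,0,0.6],0]

```text
clock: 11.4
tcp_pos: [0.4763, -0.2118, 0.0227]
eef_rot: [[-0.257, 0.966, 0.015], [0.966, 0.257, -0.004], [-0.007, 0.013, -1.0]]
contact_force: [-2.5, 1.0, 8.6]
finger_gap: 0.0003
```

The key was held fully down for about 2 s: TCP z steady at 22.7 mm and 8–9 N. Before going to the lamp side I'll rise and check the clearance to the green bottle.

Request:
apply_moves:
  increments:
    - [0,[0,0,-4],0]
    - [0,[0,0,-8],0]
    - [0,[0,0,-8],0]
    - [0,[0,0,-10],0]
    - [0,[0,0,-10],0]
    - [0,[0,0,-10],0]
    - [0,[0,0,-8],0]
    - [0,[0,0,0],0]

```text
clock: 12.07
tcp_pos: [0.4763, -0.2121, 0.0858]
eef_rot: [[-0.257, 0.966, 0.017], [0.966, 0.257, -0.005], [-0.009, 0.015, -1.0]]
contact_force: [0.0, 0.7, -0.7]
finger_gap: 0.0008
```

```bash
python3 - <<'E'
from h import *
own(); d=cam('wrist'); save(d,'pics/w8.png'); d=cam('top'); im=d['img']; hsv=cv2.cvtColor(im,cv2.COLOR_RGB2HSV)
m=((hsv[...,0]>45)&(hsv[...,0]<90)&(hsv[...,1]>80)).astype(np.uint8); m[:,:425]=0
n,l,st,c=cv2.connectedComponentsWithStats(m); k=1+np.argmax(st[1:,4]); print(st[k],c[k])
O=lambda u,v,z:((ray(d,u,v,z)[:2]-WC)@np.c_[OX,OY]*1e3).round(1)
print('bottle body',O(c[k][0],c[k][1],.08),'cap',O(475,184,.17))
x,y,w,h,_=st[k]; print(O(x,y+h/2,.05))
E
```

```text
t 12.07 own x -0.1 y -1.6 z 85.8 yaw 104.91 force own 0.2 0.6 z -0.7 gap 0.0008
[[-0.257, 0.966, 0.017], [0.966, 0.257, -0.005], [-0.009, 0.015, -1.0]]
[436 176  40  30 663] [453.78582202 191.22473605]
bottle body [  53.  -264.1] cap [  53.  -275.8]
[  67.5 -233.1]
```

View pics/w8.png

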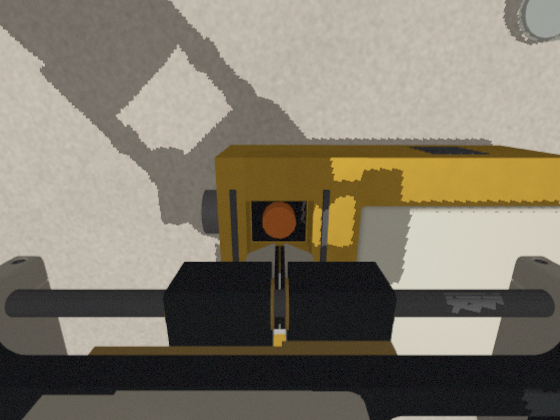

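The key shows at (279,220), released and up. The bottle lies beyond own y −236 mm from the well, so it is clear. Now over the ridge to its lamp side.

Request:
apply_moves:
  increments:
    - [0,[-12,0,0],0]
    - [0,[-12,0,0],0]
    - [0,[-12,0,0],0]
    - [0,[-12,0,0],0]
    - [0,[-12,0,0],0]
    - [0,[-12,0,0],0]
    - [0,[-8,0,0],0]
    - [0,[0,0,0],0]
    - [0,[0,0,0],0]

```text
clock: 12.92
tcp_pos: [0.4964, -0.2998, 0.0797]
eef_rot: [[-0.255, 0.967, 0.01], [0.967, 0.255, -0.001], [-0.003, 0.009, -1.0]]
contact_force: [0.3, 0.8, 0.6]
finger_gap: 0.0002
```

```bash
python3 - <<'E'
from h import *
own(); d=cam('wrist'); save(d,'pics/w9.png'); cv2.imwrite('pics/w9c.png',cv2.cvtColor(cv2.resize(d['img'][120:270,200:380],None,fx=4,fy=4,interpolation=cv2.INTER_CUBIC),cv2.COLOR_RGB2BGR))
d=cam('scene'); cv2.imwrite('pics/s9c.png',cv2.cvtColor(cv2.resize(d['img'][90:210,180:320],None,fx=5,fy=5,interpolation=cv2.INTER_CUBIC),cv2.COLOR_RGB2BGR))
E
```

```text
t 12.92 own x -3.0 y -91.5 z 79.7 yaw 104.75 force own 0.5 0.7 z 0.6 gap 0.0002
[[-0.255, 0.967, 0.01], [0.967, 0.255, -0.001], [-0.003, 0.009, -1.0]]
```

View pics/w9c.png

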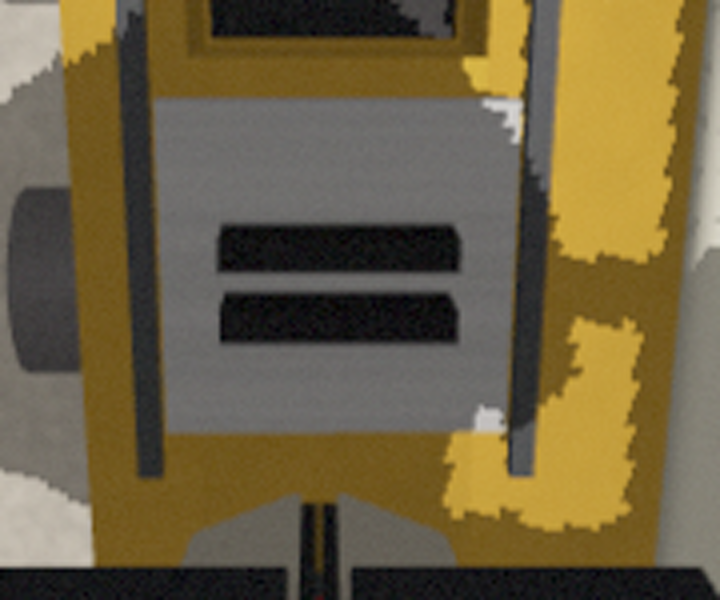

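View pics/s9c.png

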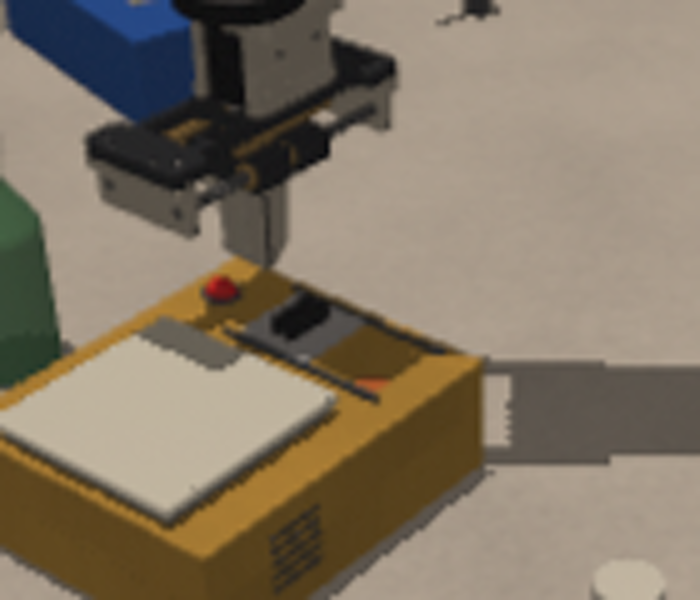

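The shutter is fully open, with its ribs at crop rows 225–343. The fingertips are just on its lamp side and clear of the lamp. I'll centre, lower and push it shut.

Request:
apply_moves:
  increments:
    - [0,[4,2,0],0]
    - [0,[4,1,4],0]
    - [0,[0,0,7],0]
    - [0,[0,0,7],0]
    - [0,[0,0,5],0]
    - [0,[0,0,2],0]
    - [0,[0,0,0],0]

```text
clock: 13.6
tcp_pos: [0.497, -0.2864, 0.0522]
eef_rot: [[-0.258, 0.966, 0.009], [0.966, 0.258, 0.001], [-0.002, 0.009, -1.0]]
contact_force: [-0.0, -0.9, 0.1]
finger_gap: 0.0006
```

```bash
python3 - <<'E'
from h import *
own()
E
```

```text
t 13.60 own x 1.0 y -78.7 z 52.2 yaw 104.97 force own -0.2 -0.9 z 0.1 gap 0.0006
[[-0.258, 0.966, 0.009], [0.966, 0.258, 0.001], [-0.002, 0.009, -1.0]]
```

Request:
apply_moves:
  increments:
    - [0,[2,-0.5,-1.5],0]
    - [0,[4,0,0],0]
    - [0,[4,0,0],0]
    - [0,[4,0,0],0]
    - [0,[4,0,0],0]
    - [0,[4,0,0],0]
    - [0,[4,0,0],0]
    - [0,[4,0,0],0]
    - [0,[4,0,0],0]
    - [0,[4,0,0],0]
    - [0,[0,0,0],0]

```text
clock: 14.52
tcp_pos: [0.4862, -0.2471, 0.0545]
eef_rot: [[-0.258, 0.966, 0.011], [0.966, 0.258, -0.002], [-0.005, 0.01, -1.0]]
contact_force: [0.5, -0.1, -0.4]
finger_gap: 0.0006
```

```bash
python3 - <<'E'
from h import *
own(); d=cam('wrist'); cv2.imwrite('pics/w10c.png',cv2.cvtColor(cv2.resize(d['img'][120:270,200:380],None,fx=4,fy=4,interpolation=cv2.INTER_CUBIC),cv2.COLOR_RGB2BGR))
E
```

```text
t 14.52 own x 0.6 y -38.0 z 54.5 yaw 104.96 force own 0.4 -0.2 z -0.4 gap 0.0006
[[-0.258, 0.966, 0.011], [0.966, 0.258, -0.002], [-0.005, 0.01, -1.0]]
```

View pics/w10c.png

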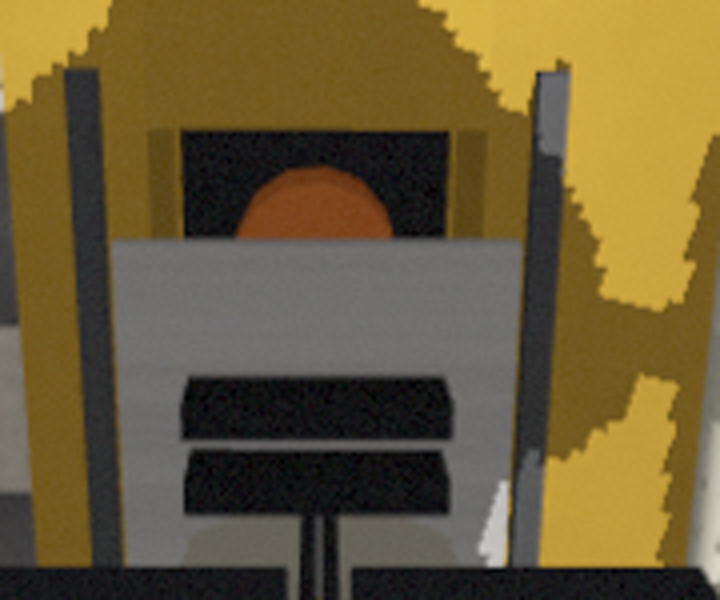

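The shutter is closing; its edge is at crop row 240. About 20 mm is left.

Request:
apply_moves:
  increments:
    - [0,[4,0,0],0]
    - [0,[4,0,0],0]
    - [0,[4,0,0],0]
    - [0,[4,0,0],0]
    - [0,[3,0,0],0]
    - [0,[2,0,0],0]
    - [0,[2,0,0],0]

```text
clock: 15.15
tcp_pos: [0.4815, -0.227, 0.0549]
eef_rot: [[-0.259, 0.966, 0.015], [0.966, 0.259, -0.009], [-0.013, 0.012, -1.0]]
contact_force: [1.4, -8.3, -5.9]
finger_gap: 0.0
```

```bash
python3 - <<'E'
from h import *
own()
E
```

```text
t 15.15 own x 1.1 y -17.4 z 54.9 yaw 104.99 force own -0.8 -8.4 z -5.9 gap 0.0000
[[-0.259, 0.966, 0.015], [0.966, 0.259, -0.009], [-0.013, 0.012, -1.0]]
```

The end stop is reached: −8 N along own y, tip at own y −17.4 against −17.5 expected. I'll hold briefly, back off, rise and check.

Request:
apply_moves:
  increments:
    - [0,[0.5,0,0],0]
    - [0,[0.5,0,0],0]
    - [0,[-5,0,0],0]
    - [0,[-5,0,0],0]
    - [0,[0,0,-10],0]
    - [0,[0,0,-20],0]
    - [0,[0,0,-25],0]
    - [0,[0,0,-30],0]
    - [0,[0,0,-30],0]
    - [0,[0,0,-20],0]
    - [0,[0,0,0],0]
    - [0,[0,0,0],0]

```text
clock: 16.15
tcp_pos: [0.4801, -0.2327, 0.1994]
eef_rot: [[-0.258, 0.966, 0.011], [0.966, 0.258, -0.003], [-0.006, 0.01, -1.0]]
contact_force: [-0.6, 0.1, -0.5]
finger_gap: 0.0003
```

Request:
apply_moves:
  increments:
    - [0,[-15,0,0],0]
    - [0,[-15,0,0],0]
    - [0,[-15,0,0],0]
    - [0,[-10,0,0],0]
    - [0,[0,0,0],0]
    - [0,[0,0,0],0]

```text
clock: 16.65
tcp_pos: [0.4927, -0.2847, 0.1966]
eef_rot: [[-0.259, 0.966, 0.006], [0.966, 0.259, 0.003], [0.001, 0.006, -1.0]]
contact_force: [-0.8, 0.1, -0.4]
finger_gap: 0.0007
```

```bash
python3 - <<'E'
from h import *
own(); s=arm.state(); d=cam('wrist'); im=d['img']; save(d,'pics/w11.png')
g=cv2.cvtColor(im,cv2.COLOR_RGB2GRAY); m=np.zeros_like(g); m[100:240,200:360]=g[100:240,200:360]<40
n,l,st,c=cv2.connectedComponentsWithStats(m)
for i in range(1,n):
    if st[i,4]>60: print(st[i],((ray(d,*c[i],.1)[:2]-WC)@np.c_[OX,OY]*1e3).round(1))
dt=cam('top'); save(dt,'pics/t11.png'); hsv=cv2.cvtColor(dt['img'],cv2.COLOR_RGB2HSV)
H,S,V=[hsv[...,i].astype(int) for i in range(3)]; roi=np.zeros(H.shape,bool); roi[140:275,305:435]=1
r=roi&((H<6)|(H>172))&(S>150)&(V>80); v,u=np.nonzero(r); print('lamp px',len(u),u.mean() if len(u) else None,v.mean() if len(u) else None)
E
```

```text
t 16.65 own x -2.8 y -76.0 z 196.6 yaw 105.04 force own -0.8 0.3 z -0.4 gap 0.0007
[[-0.259, 0.966, 0.006], [0.966, 0.259, 0.003], [0.001, 0.006, -1.0]]
[263 108  22   5  93] [-9.5  7.3]
[264 120  31   6 142] [-3.8 -3.5]
[249 139   4  68 182] [-30.9 -51.6]
lamp px 0 None None
```

View pics/w11.png

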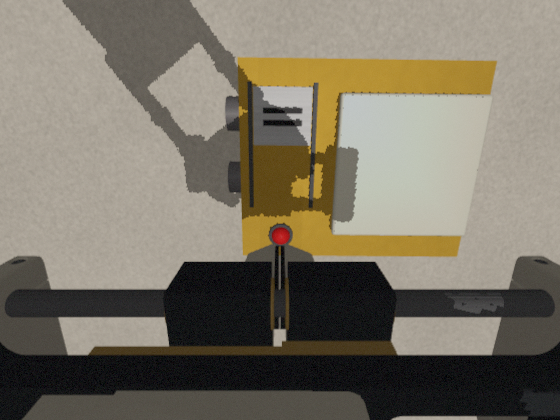

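View pics/t11.png

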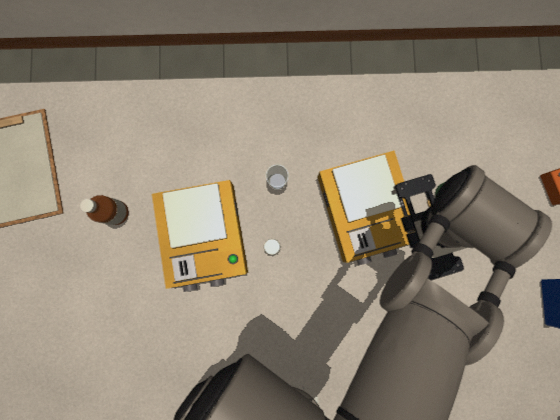

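The ridge is back over the well in the wrist view, with ribs at (282,110) and (282,123). The housing, beaker and jar look unmoved. One numeric check before handing in.

```bash
python3 - <<'E'
from h import *
d=cam('wrist'); O=lambda u,v,z:((ray(d,u,v,z)[:2]-WC)@np.c_[OX,OY]*1e3).round(1)
im=d['img']; hsv=cv2.cvtColor(im,cv2.COLOR_RGB2HSV)
S=hsv[:,259:263,1].mean(1); rows=np.arange(60,200); print('shutter rows low sat',rows[S[60:200]<60].min(),rows[S[60:200]<60].max())
a,b=rows[S[60:200]<60].min()-.5,rows[S[60:200]<60].max()+.5
print('edges own y',O(261,a,.088),O(261,b,.088))
m=((hsv[...,0]<8)|(hsv[...,0]>170))&(hsv[...,1]>150)&(hsv[...,2]>80); m[250:]=0; v,u=np.nonzero(m); print('lamp',O(u.mean(),v.mean(),.092))
dt=cam('top'); h2=cv2.cvtColor(dt['img'],cv2.COLOR_RGB2HSV)
w=np.nonzero((h2[150:220,325:345,1]>150)); a0=cv2.imread('pics/top0.png').astype(int); b0=cv2.cvtColor(dt['img'],cv2.COLOR_RGB2BGR).astype(int)
df=abs(a0-b0).max(2)>60
print('changed px: unit left/rear edge',df[148:235,312:350].sum(),' healthy',df[175:295,148:250].sum(),' jar/beaker',df[160:260,262:292].sum(),'amber',df[190:230,75:130].sum(),'green',df[170:210,435:485].sum())
E
```

```text
shutter rows low sat 87 144
edges own y [-20.1  28.9] [-20.9 -24.6]
lamp [  -1.3 -120.3]
changed px: unit left/rear edge 7  healthy 0  jar/beaker 0 amber 0 green 637
```

Relative to the lamp, the shutter centre is within about 1 mm of the well centre, so it is shut. The arm hides the green bottle in the top view, so I'll check it in the scene view.

```bash
python3 - <<'E'
from h import *
d=cam('scene'); save(d,'pics/s11.png')
def g(p):
    h=cv2.cvtColor(cv2.imread(p),cv2.COLOR_BGR2HSV); m=(h[...,0]>45)&(h[...,0]<90)&(h[...,1]>70); m[:, 205:]=0; m[:110]=0; m[180:]=0; v,u=np.nonzero(m); return u.mean(),v.mean(),len(u)
print(g('pics/scene0.png'),g('pics/s11.png'),arm.state()['contact_force'])
E
```

```text
(np.float64(178.17729083665338), np.float64(144.3804780876494), 502) (np.float64(178.092), np.float64(144.678), 500) [-0.1534674  -0.56492916  0.11492188]
```

View pics/s11.png

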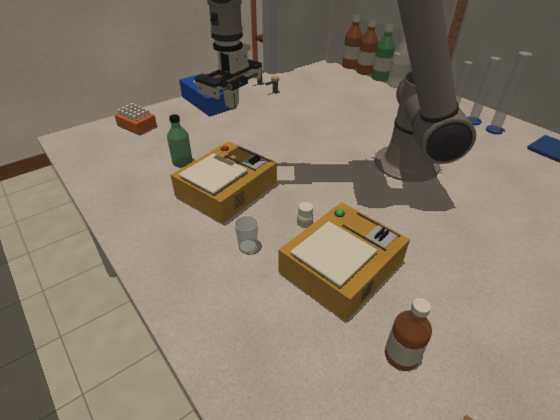

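The scene view shows everything in place: the green bottle at (178,144) as before, the tripped unit's shutter shut, and the arm clear of everything. Handing in.

```bash
python3 -c "
from plant import arm
print(arm.sign_off())"
```

```text
the job is handed in; nothing more can be done
None
```

I reset the red-lamp hotplate and handed the job in; the simulator gave no verdict. With the shut fingertips only, I pushed its shutter to the open stop and held the key at the bottom for about 2 s at 8–9 N. Then I let the key up and pushed the shutter back until it met its stop. It took under 18 s of the 54 s allowed.

**Last checks:**
- **Shutter:** measured against the lamp, it is within about 1 mm of shut, and the push ended with about 8 N against the stop.
- **Key:** I saw it up in the well after release, before closing the shutter over it.
- **Tripped unit:** the lamp measured about 3 mm from where I first placed it, which is close to the calibration error, so the unit moved little if at all.
- **Other objects:** the healthy unit, beaker, jar and amber bottle are unchanged in the top view. The arm hid the green bottle there, but the scene view shows it moved less than 1 pixel.
- **Robot:** it is clear of everything, and the contact force reads about zero.

**What disagreed:**
- **Fingertip position:** the stated TCP is not at the real fingertips, which end about 37 mm short of it. My first push therefore passed above the ridge and touched nothing. I then found the true tip height by lightly touching the shutter plate (3.5 N) and used that for the rest.
- **Tool pose:** the measured yaw and position drifted by up to about 3° and 10 mm between moves, and I corrected that along the way.

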